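# Take the lift-off lid from the repair-parts box and park it in the letter rack

### The arm

A 7-joint arm with a two-finger parallel gripper is mounted at the origin on the work surface. World frame = base frame: x ahead of the robot, y to its left, z up, the work surface at z = 0. Lengths are in m, angles in rad, forces in N, time in s.
With the tool pointing down it reaches from about 0.425 to 0.825 m from the base axis. Payload 3.6 kg.
Tool frame: the origin (TCP) lies where the fingers leave the gripper's body, on its centre line; the fingertips stand 73 mm ahead of it and the grasp point (between the pads) lies 54 mm ahead of it; x points along the fingers, y is the direction in which the jaws open and shut, and the axes are right-handed (so a half turn about x gives the same grasp; the last joint's range is limited). The gripper opens to 85 mm and grips with 20 to 120 N. Pads are 22 mm wide; open, the fingers measure 114 mm over their backs; the gripper's body (76 mm by 85 mm) begins 54 mm behind the grasp point. The pads swing forward as they close: fully open they stand 13 mm farther back than shut.
Start: joints at [-1.294, 0.615, -0.013, 1.423, 0.008, 1.103, -0.04], TCP at [0.194, 0.62, 0.304] pointing down, gripper open.
Joint ranges: [-3.12, 3.12], [-0.3, 2.06], [-1.34, 1.32], [0.26, 2.42], [-1.36, 4.5], [0.01, 1.98], [-2.84, 2.84]. Speed limits (rad/s): [2.79, 2.79, 3.14, 3.14, 3.14, 3.14, 3.14].

### API

Orientations are given as a unit quaternion [x, y, z, w].
In Python, from station import arm, snapshot, camera_info, ticket gives the robot as it stands. Calls block until the motion is done:
- arm.movep(position, orientation): joint-space move of the TCP to a pose.
- arm.line_to(position, velocity=0.15, ori=None): straight line of the TCP; ori=None keeps the orientation; velocity is the mean speed in m/s.
- arm.move_j(angles): joint-space move.
- arm.move_gripper(opening, effort=None): opening from 0.0 (shut) to 1.0 (fully open); effort is the grip in N (None keeps the last); returns when the fingers have stopped.
- arm.pause(seconds).
- arm.ik(position, orientation): joint angles nearest the present ones, or None.
- snapshot(name): name is "scene" or "top" or "wrist"; returns the picture (480x640x3 uint8, blue, green, red); there is no depth.
- camera_info(name): a dict with "fx", "fy", "cx", "cy" (pixels), "R" (3x3) and "t" (3): a world point X has camera coordinates R X + t; the wrist camera has in their place "T_tool_cam" (4x4, takes a point from camera to tool coordinates, whose origin is the TCP and whose axes are the tool frame's). Camera axes: x right, y down, z forward; pixel columns grow to the right and rows downward; lengths in m; the calibration is good to about 2 mm. A picture is of the moment at which its call begins: read the wrist's pose just before it. camera_info takes no time and is no camera call.
A pose or a line that the arm cannot do raises arm.MotionError and nothing moves.
- ticket.finish_job(): hands the job in, once; it reports no verdict.
Readings, each from a call of its own:
- arm.read_time(): time.
- arm.read_joint_positions(): joint angles.
- arm.read_dq(): joint speeds.
- arm.read_effort(): joint torques, N m.
- arm.read_tool_pos(): TCP position.
- arm.read_eef_rot(): TCP orientation.
- arm.read_ft_force(): force on the tool from outside, world axes, zero at the start.
- arm.read_wrist_torque(): the same for the moment, N m.
- arm.read_opening(): opening from 0.0 (shut) to 1.0 (fully open).
Only numpy, scipy, OpenCV 4.12 (cv2) and the standard library are available. Lean on these libraries where they do the work, as an engineer would, in place of code of your own. Each camera call takes 0.05 s, during which the arm holds its last target.

### The job

Open the grey repair-parts box: swing its blue lid up to upright on its hinges, lift it straight up off the hinge pins, and stand it on its hinge edge in the slot of the wooden letter rack. Lower it in gently rather than dropping it, let go, and leave the phone cover, ring dish, red prying triangle and tweezer where they are.

Things in the scene. Friction and masses are not known exactly. Their poses are not given: they have to be found in the camera images.
- box: Grey plastic parts box, fixed to the table, left or right of the middle, turned up to about 15 degrees. 150 (x) x 180 (y) x 75 mm high; origin at the centre of its underside, z up, -x its front, +x its rear, where the hinge is.
- box_hinge (a point): Point on the box: middle of the hinge axis, which is parallel to the box's y, 89 mm behind the box's centre and 78 mm above the table. Axes as the box's.
- box_pin (a point): Point on the box: centre of its +y hinge pin, on the hinge axis 70 mm from its middle (the other is its mirror image). Flat steel pins, 4 mm in x by 12 mm in z, point outward (y 59 to 81 mm) from black brackets 8 mm wide. Each bracket has an upright stop 6.5 mm behind the axis, 28 mm above it: a lid swung past vertical leans there at about 0.1 rad and stays.
- lid: Blue loose lid, 0.18 to 0.35 kg, shut on the box at the start. Origin on its hinge axis, midway between its ears. Shut, its axes match the box's; upright, its -x points up. Plate 6 mm thick, 184 mm wide in y, from 14 to 166 mm along -x, mid-thickness through the origin; a rib hangs 9 mm under it near the front edge. The hinge turns freely: let go short of vertical, the lid falls shut.
- lid_ear (a point): Point on the lid: centre of its +y hinge ear, 68 mm from the origin (the other is its mirror image). Ears are 14 mm wide, 20 mm thick, reach 15 mm beyond the axis, and have a 14 mm round cavity with a 7 mm slot open to the lid's +x. The flat pins pass the slot only with the lid within about 0.35 rad of upright. Lifted 22 mm the ears clear the pins, 45 mm the stops.
- lid_bar (a point): Point on the lid: centre of the orange T-handle bar at its front edge, 190 mm from the lid's origin along -x. Round rod, 16 mm in diameter, 44 mm long along y; its flat ends are free, so it can be held by them and pivot there. Neck 18 mm wide, 8 mm thick; 16 mm free between bar and plate. Shut, the bar is 78 mm above the table, in front of the box.
- rack: Wooden letter rack, fixed to the table on the other side from the box, turned up to about 15 degrees. 90 (x) x 220 (y) x 85 mm high; origin at the centre of its underside, z up. One slot along y, 32 mm wide between two 6 mm walls, 204 mm long between end walls 40 mm high. A lid stood in it has its origin about 23 mm above the table, may face either way and leans up to 0.3 rad.
- rack_slot (a point): Point on the rack: centre of the slot's floor, 8 mm above the table.
- phone_cover: Green phone back cover lying flat beyond the work, 72 (x) x 150 (y) x 6 mm, origin at the centre of its underside. To be left alone.
- ring_dish: White ceramic ring dish, 90 mm across, 25 mm high, origin at the centre of its underside. To be left alone.
- pry_triangle: Red plastic prying triangle lying flat, about 60 mm long and 5 mm thick, origin at the centre of its underside. To be left alone.
- tweezer: Steel tweezer lying along its x, about 138 mm long, 16 mm wide and 8 mm high, origin near its middle. To be left alone.
Things that resemble listed ones, but are neither listed nor needed, are in the scene too. Several things have the shape of the rack; the one meant has the colours described above.

How it is judged:
By the outcome, as a careful person would: the job done as asked, in the order asked, and still so for the second after the job is handed in, with the robot touching nothing.
It also fails if it takes over 50 s, if anything falls off the work surface, if the arm or the gripper's body presses on something with over 40 N, if the wrist force passes 120 N, or if a joint passes its speed limit or range.

## Working session

There is one attempt and no reset: what is moved stays moved. The work goes in short steps, each a Python script; the robot and the scene stay as the last script left them, time stands still between calls to the robot, and variables do not carry over. Pictures are saved under pics/ and viewed, and the job is handed in when it is done.

```bash
mkdir -p pics; ls; python3 - <<'E'
from station import arm,snapshot,camera_info
import cv2,numpy as np
np.set_printoptions(precision=4,suppress=True)
for n in("scene","top","wrist"):
    cv2.imwrite(f"pics/{n}0.png",snapshot(n)); print(n,camera_info(n))
print(arm.read_tool_pos(),arm.read_eef_rot(),arm.read_time())
E
```

```text
pics
scene {'fx': 563.4609930813501, 'fy': 563.4609930813501, 'cx': 322.49893313289715, 'cy': 236.36303159210428, 'R': array([[-0.4019,  0.9156,  0.0101],
       [ 0.565 ,  0.2567, -0.7842],
       [-0.7206, -0.3095, -0.6205]]), 't': array([ 0.2112, -0.2736,  1.4872])}
top {'fx': 480.1637715864087, 'fy': 480.1637715864087, 'cx': 317.5293480734995, 'cy': 238.4216686184896, 'R': array([[ 0.011 , -0.9999,  0.0038],
       [-0.9821, -0.0115, -0.1881],
       [ 0.1882, -0.0016, -0.9821]]), 't': array([0.0108, 0.5527, 0.8434])}
wrist {'fx': 424.81534151910927, 'fy': 424.81534151910927, 'cx': 323.44823216543244, 'cy': 236.5937855972266, 'T_tool_cam': array([[ 0.001 , -0.2636,  0.9646, -0.0709],
       [ 1.    ,  0.0013, -0.0007,  0.0002],
       [-0.0011,  0.9646,  0.2636, -0.0661],
       [ 0.    ,  0.    ,  0.    ,  1.    ]])}
[0.1943 0.6198 0.303 ] [ 0.1062  0.6991 -0.1077  0.6989] 0.15
```

View pics/scene0.png

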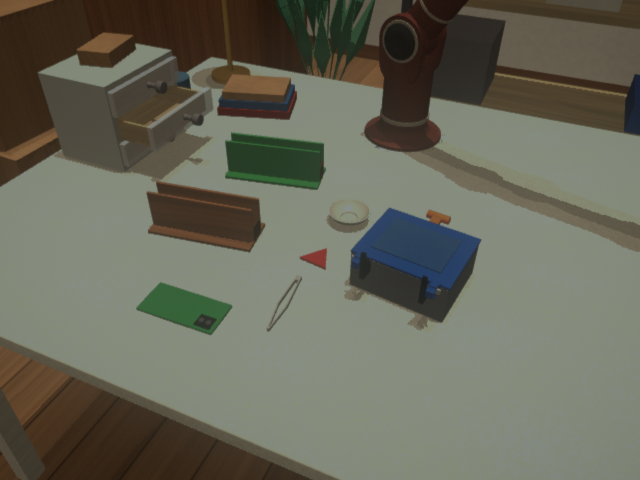

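View pics/top0.png

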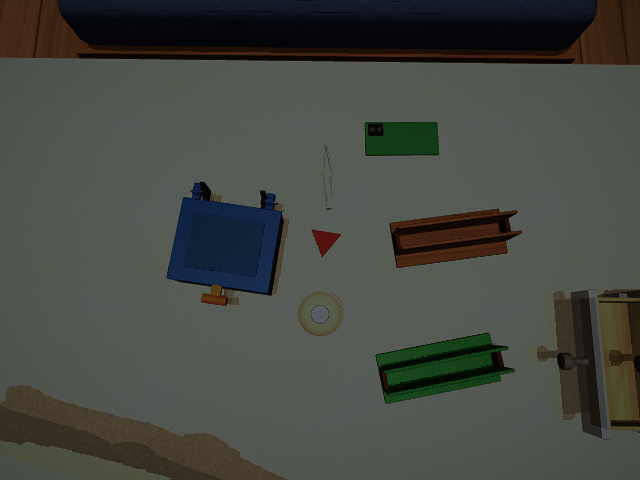

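View pics/wrist0.png

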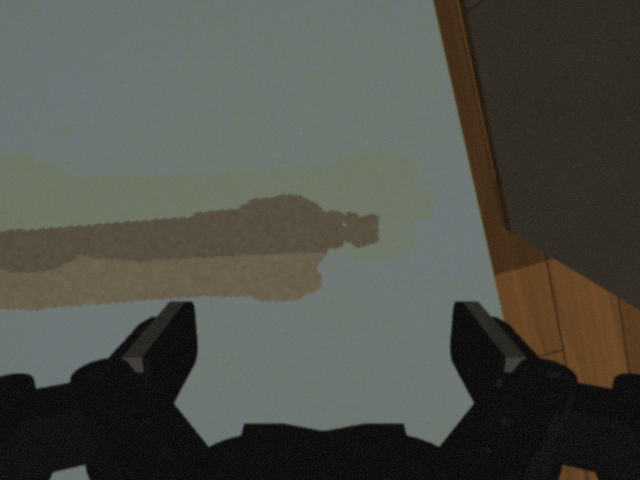

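The scene view shows the box with its blue lid at about (415,262) and its orange bar at (438,217). There are two rack-shaped things:
- Brown wooden: scene (205,215), top (455,238).
- Green: scene (275,160), top (445,368).

I choose the brown one. The phone cover is at top (401,139). Next I'll take close crops.

```bash
python3 - <<'E'
import cv2
t=cv2.imread("pics/top0.png");s=cv2.imread("pics/scene0.png")
def c(im,x,y,w,h,k,n): 
    o=cv2.resize(im[y:y+h,x:x+w],None,fx=k,fy=k,interpolation=cv2.INTER_CUBIC); o=cv2.convertScaleAbs(o,alpha=1.8,beta=10); cv2.imwrite("pics/"+n,o)
c(t,155,175,140,140,4,"c1.png");c(t,380,195,150,80,5,"c2.png");c(s,340,200,150,120,5,"c3.png");c(s,140,175,140,80,5,"c4.png")
E
```

```text
(no output)
```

View pics/c1.png

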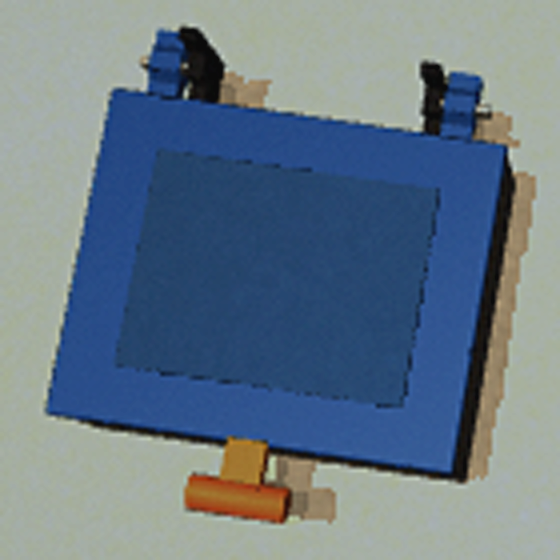

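View pics/c2.png

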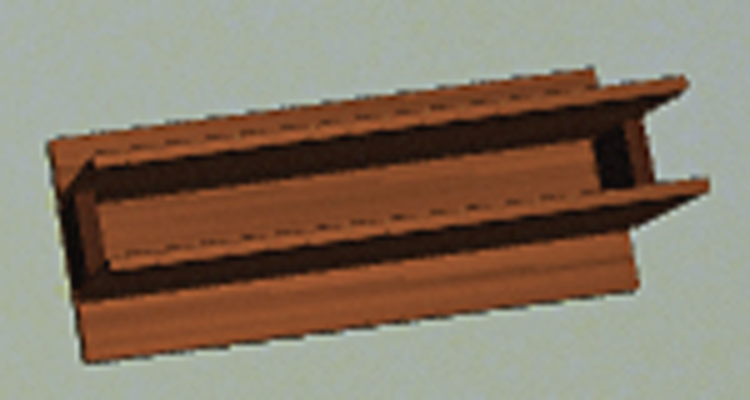

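View pics/c3.png

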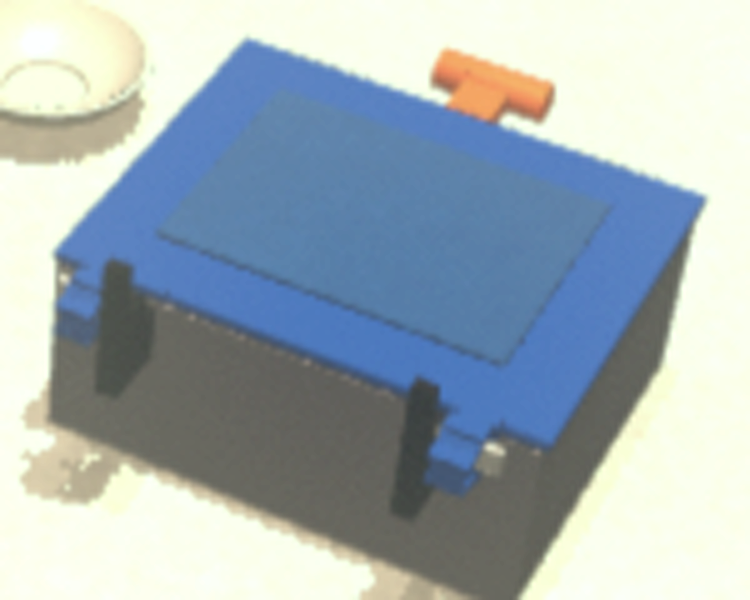

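View pics/c4.png

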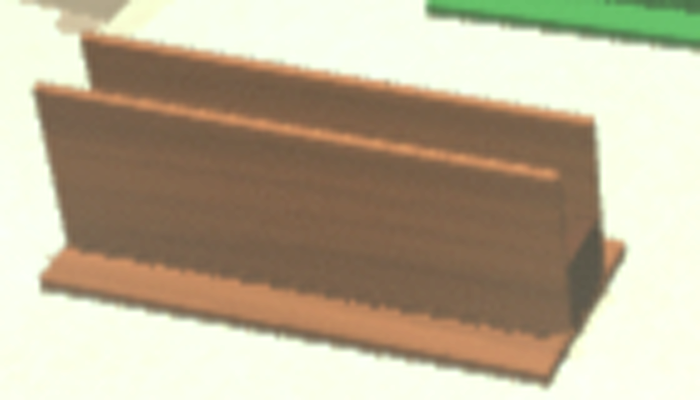

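```bash
cat > vis.py <<'E'
import numpy as np,cv2
from station import camera_info
from scipy.optimize import least_squares
C={n:camera_info(n) for n in("top","scene")}
def proj(n,X):
    c=C[n];p=np.atleast_2d(X)@np.array(c["R"]).T+np.array(c["t"])
    return np.c_[c["fx"]*p[:,0]/p[:,2]+c["cx"],c["fy"]*p[:,1]/p[:,2]+c["cy"]]
def tri(pt,ps):
    f=lambda X:np.r_[(proj("top",X)[0]-pt),(proj("scene",X)[0]-ps)]
    r=least_squares(f,[.6,0,.05]);return r.x,np.abs(r.fun).max()
E
python3 - <<'E'
from vis import *
np.set_printoptions(precision=4,suppress=True)
cr=lambda p,x,y,k:np.array([x+(p[0]+.5)/k-.5,y+(p[1]+.5)/k-.5])
T1=lambda *p:cr(p,155,175,4);S1=lambda *p:cr(p,340,200,5);T2=lambda *p:cr(p,380,195,5);S2=lambda *p:cr(p,140,175,5)
lid={(-14,92,3):(T1(110,88),S1(550,445)),(-14,-92,3):(T1(507,147),S1(57,252)),(-166,92,3):(T1(48,413),S1(706,198)),(-166,-92,3):(T1(465,474),S1(246,38)),(-190,0,0):(T1(238,498),S1(492,84))}
rack={(45,110,8):(T2(48,142),None),(45,-110,8):(T2(593,70),S2(40,280)),(-45,-110,8):(T2(637,290),None),(-45,110,8):(T2(85,362),S2(625,243)),
(22,102,85):(T2(95,158),S2(557,173)),(22,-102,85):(T2(687,78),S2(37,87)),(-22,102,85):(T2(110,270),S2(592,120)),(-22,-102,85):(T2(708,183),S2(83,38))}
for nm,d in(("lid",lid),("rack",rack)):
    for k,(a,b) in d.items():
        if b is not None: print(nm,k,*tri(a,b))
    def f(q,full=False):
        c,s=np.cos(q[3]),np.sin(q[3]);r=[]
        for k,(a,b) in d.items():
            k=np.array(k)/1000;X=np.array([q[0]+c*k[0]-s*k[1],q[1]+s*k[0]+c*k[1],q[2]+k[2]])
            r.append(proj("top",X)[0]-a)
            if b is not None:r.append(proj("scene",X)[0]-b)
        return np.concatenate(r)
    r=least_squares(f,[.6,0,.05,0],loss="soft_l1");print(nm,r.x,np.abs(f(r.x)).round(1))
    # wall half-width check
E
```

```text
lid (-14, 92, 3) [0.6228 0.2659 0.0797] 0.4183463722619649
lid (-14, -92, 3) [0.597  0.0843 0.0785] 0.26547179741709215
lid (-166, 92, 3) [0.4728 0.2853 0.0786] 0.2261176754197436
lid (-166, -92, 3) [0.4473 0.1011 0.0781] 1.5288901678912907
lid (-190, 0, 0) [0.4363 0.1983 0.0784] 0.16709054490064545
lid [ 0.6243  0.1727  0.0762 -0.1333] [0.5 0.  0.3 0.1 0.2 0.6 1.  0.1 0.7 0.4 0.3 0.4 2.8 0.2 0.3 0.1 0.6 0.2
 0.1 0.8]
rack (45, -110, 8) [ 0.6262 -0.3421  0.0052] 0.1161696318004033
rack (-45, 110, 8) [ 0.507  -0.1378  0.0057] 0.2854924882847172
rack (22, 102, 85) [ 0.5704 -0.1288  0.0853] 0.1275585402941033
rack (22, -102, 85) [ 0.6027 -0.3449  0.0841] 0.5179389603225104
rack (-22, 102, 85) [ 0.5303 -0.1348  0.0824] 0.4586726521665696
rack (-22, -102, 85) [ 0.5643 -0.3511  0.0824] 0.18947160632919235
rack [ 0.5665 -0.2393 -0.0016  0.15  ] [0.2 0.2 0.3 0.7 0.3 0.1 0.5 0.5 0.1 0.6 0.8 0.5 3.2 1.1 3.7 0.7 5.  0.2
 2.6 1.3 4.4 0.2 2.5 1.4 4.  2.3 4.2 0.7]
```

```bash
cat > geo.py <<'E'
import numpy as np
from scipy.spatial.transform import Rotation as R
HX=np.array([.6243,.1727,.078]);YB=-.1333
RK=np.array([.5665,-.2393,0]);YR=.15
def ori(yaw,sgn=1,pitch=0):
    # tool x down, tool y along sgn*Y(yaw); pitch about that y axis
    y=np.array([-np.sin(yaw),np.cos(yaw),0])*sgn;x=np.array([0,0,-1.]);M=np.c_[x,y,np.cross(x,y)]
    return (R.from_rotvec(pitch*y*sgn)*R.from_matrix(M)).as_quat()
def tcp(grasp,q,d=.058): return np.asarray(grasp)-d*R.from_quat(q).as_matrix()[:,0]
def bar(th,r=.19,H=None,yaw=None):
    H=HX if H is None else H; yaw=YB if yaw is None else yaw
    f=np.array([-np.cos(yaw),-np.sin(yaw),0]); return H+r*(np.cos(th)*f+np.sin(th)*np.array([0,0,1]))
E
python3 - <<'E'
from geo import *
from vis import *
from station import arm
np.set_printoptions(precision=3,suppress=True)
print(R.from_quat(arm.read_eef_rot()).as_matrix())
for s in(1,-1):
    q=ori(YB,s)
    for th in(0,.5,1,1.57,1.67): print(s,th,arm.ik(tcp(bar(th),q),q))
    print(arm.ik(tcp(bar(1.57)+[0,0,.06],q),q))
    q=ori(YR,s); print('rack',arm.ik(tcp(RK+[0,0,.33],q),q),arm.ik(tcp(RK+[0,0,.213],q),q))
    print('pre',arm.ik(tcp(bar(0)+[0,0,.15],ori(YB,s)),ori(YB,s)))
# rack refit with 110 walls
cr=lambda p,x,y,k:np.array([x+(p[0]+.5)/k-.5,y+(p[1]+.5)/k-.5])
T2=lambda *p:cr(p,380,195,5);S2=lambda *p:cr(p,140,175,5)
rack={(45,110,8):(T2(48,142),None),(45,-110,8):(T2(593,70),S2(40,275)),(-45,-110,8):(T2(637,290),None),(-45,110,8):(T2(85,362),S2(625,243)),
(22,110,85):(T2(95,158),S2(557,173)),(22,-110,85):(T2(687,78),S2(37,87)),(-22,110,85):(T2(110,270),S2(592,120)),(-22,-110,85):(T2(708,183),S2(83,38))}
def f(q):
    c,s=np.cos(q[3]),np.sin(q[3]);r=[]
    for k,(a,b) in rack.items():
        k=np.array(k)/1000;X=np.array([q[0]+c*k[0]-s*k[1],q[1]+s*k[0]+c*k[1],q[2]+k[2]])
        r.append(proj("top",X)[0]-a)
        if b is not None:r.append(proj("scene",X)[0]-b)
    return np.concatenate(r)
r=least_squares(f,[.6,0,.05,0],loss="soft_l1");print("rack",r.x,f(r.x).round(1))
E
```

```text
[[-0.001  0.299  0.954]
 [-0.002  0.954 -0.299]
 [-1.    -0.002  0.   ]]
1 0 [-0.448  0.615 -0.035  2.079  0.046  0.448  0.919]
1 0.5 [-0.446  0.483  0.001  1.949 -0.001  0.71   0.993]
1 1 [-0.419  0.474  0.056  1.717 -0.031  0.951  1.086]
1 1.57 [-0.349  0.594  0.079  1.401 -0.049  1.148  1.175]
1 1.67 [-0.333  0.625  0.076  1.345 -0.048  1.174  1.185]
[-0.364  0.556  0.108  1.301 -0.059  1.287  1.183]
rack [ 0.049  0.537  0.546  1.41  -0.282  1.272  2.336] [ 0.206  0.601  0.263  1.581 -0.177  0.983  2.244]
pre [-0.497  0.374  0.034  1.928 -0.017  0.84   0.984]
-1 0 [-0.807  0.671  0.508  2.09  -0.635  0.536 -1.535]
-1 0.5 [-0.914  0.574  0.713  1.962 -0.52   0.795 -1.608]
-1 1 [-0.862  0.572  0.772  1.73  -0.457  1.028 -1.631]
-1 1.57 [-0.711  0.694  0.775  1.414 -0.494  1.233 -1.593]
-1 1.67 [-0.683  0.724  0.774  1.358 -0.508  1.261 -1.586]
[-0.71   0.652  0.795  1.314 -0.459  1.36  -1.63 ]
rack [-0.219  0.73   1.186  1.418 -0.674  1.436 -0.46 ] [-0.218  0.853  1.152  1.594 -0.813  1.243 -0.335]
pre [-1.016  0.468  0.794  1.942 -0.422  0.904 -1.712]
rack [ 0.566 -0.24  -0.002  0.145] [ 0.1 -0.4  0.1 -0.3 -0.5  0.8  0.7 -0.1  0.1  0.4  0.6 -0.3 -0.9 -0.7
 -0.1  1.7 -0.3 -0.3 -1.1  0.6  0.2  0.6  1.1 -0.5  0.6  2.1  0.6 -1.3]
```

```bash
sed -i 's/^RK=.*/RK=np.array([.566,-.240,0]);YR=.145/' geo.py; python3 - <<'E'
from geo import *
from station import arm,snapshot,camera_info
import cv2
q=ori(YB); arm.movep(tcp(bar(0)+[0,0,.13],q),q)
p=arm.read_tool_pos();Q=arm.read_eef_rot()
im=snapshot("wrist");np.savez("w1.npz",p=p,q=Q);print(p,Q,arm.read_time(),arm.read_ft_force())
cv2.imwrite("pics/w1.png",cv2.convertScaleAbs(im,alpha=1.6))
c=camera_info("wrist");T=np.array(c["T_tool_cam"])
M=np.eye(4);M[:3,:3]=R.from_quat(Q).as_matrix();M[:3,3]=p
W=np.linalg.inv(M@T)
f=np.array([-np.sin(YB),np.cos(YB),0])
for X in(bar(0),bar(0)+.022*f,bar(0)-.022*f,bar(0,.166)):
    x=W@np.r_[X,1];print(c["fx"]*x[0]/x[2]+c["cx"],c["fy"]*x[1]/x[2]+c["cy"])
E
```

```text
[0.43592673 0.19929635 0.26611123] [ 0.0467035   0.70547013 -0.04598254  0.70570269] 1.975 [ 0.52560963 -0.28256472  0.05924213]
321.1392141386874 229.74875001761188
356.1032899819068 229.85793344258033
286.1703860503941 229.63955175265752
321.0727453236549 265.85087982449295
```

View pics/w1.png

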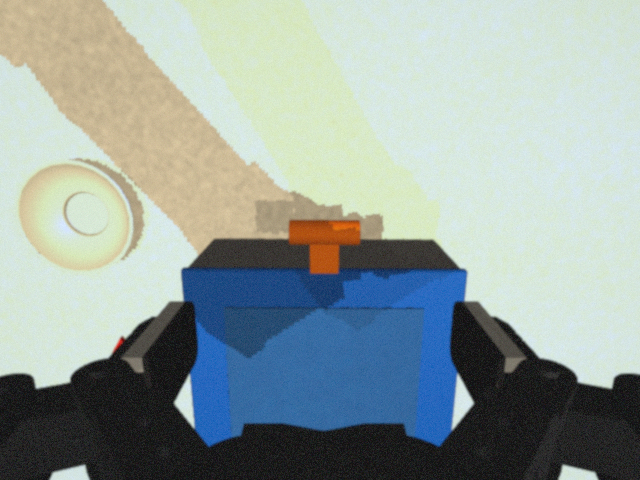

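The wrist view shows the orange bar at columns 289–361 and rows 220–245, so its centre is about (325,232). I predicted (321,230), a difference of about 2 mm. I'll shift the estimate slightly and grasp.

```bash
sed -i 's/^HX=.*/HX=np.array([.6253,.1745,.078]);YB=-.1333/' geo.py; python3 - <<'E'
from geo import *
from station import arm,snapshot,camera_info
import cv2
np.set_printoptions(precision=4,suppress=True)
q=ori(YB); g=tcp(bar(0),q)
arm.line_to(g+[0,0,.05],.2,q);print(g+[0,0,.05],arm.read_tool_pos())
arm.line_to(g,.08,q);print(g,arm.read_tool_pos(),arm.read_ft_force())
im=snapshot("wrist");cv2.imwrite("pics/w2.png",cv2.convertScaleAbs(im,alpha=1.6))
arm.move_gripper(0.0,25);print(arm.read_opening(),arm.read_ft_force(),arm.read_tool_pos(),arm.read_time())
im=snapshot("wrist");cv2.imwrite("pics/w3.png",cv2.convertScaleAbs(im,alpha=1.6))
E
```

```text
[0.437  0.1998 0.186 ] [0.4373 0.2004 0.1862]
[0.437  0.1998 0.136 ] [0.4373 0.1999 0.1364] [-0.5031  0.0257  0.2265]
0.5088488438353617 [-0.9206  0.2357  3.3111] [0.4371 0.1998 0.1364] 3.8083
```

View pics/w3.png

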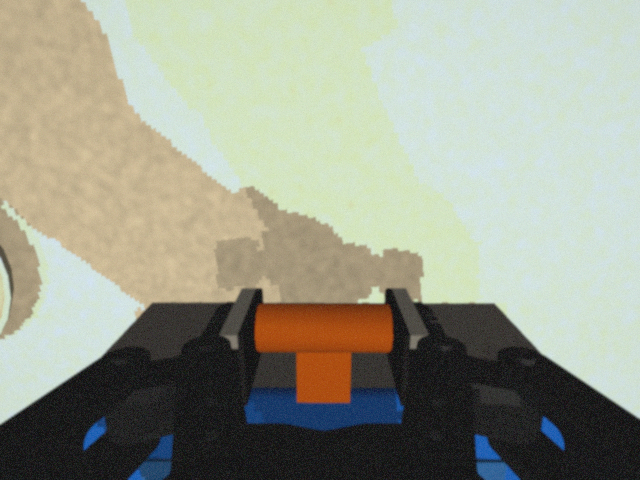

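Grip is good, with opening 0.509 (43 mm) and the bar centred between the pads. Now I'll swing the lid up.

```bash
python3 - <<'E'
from geo import *
from station import arm,snapshot
import cv2
np.set_printoptions(precision=3,suppress=True)
q=ori(YB)
for th in np.linspace(0,np.pi/2,11)[1:]:
    arm.line_to(tcp(bar(th),q),.12,q)
    F=arm.read_ft_force();print(round(th,2),F,arm.read_wrist_torque(),arm.read_opening())
    if np.linalg.norm(F)>25: print("STOP");break
print(arm.read_time(),arm.read_tool_pos(),tcp(bar(th),q))
for n in("scene","wrist"): cv2.imwrite(f"pics/{n}4.png",cv2.convertScaleAbs(snapshot(n),alpha=1.6))
E
```

```text
0.16 [ 1.573  0.61  -2.404] [-0.043 -0.048  0.126] 0.5058434565590413
0.31 [ 1.354  0.061 -2.432] [-0.059 -0.108  0.078] 0.5055113176545408
0.47 [ 1.433  0.622 -1.514] [-0.049 -0.144  0.133] 0.5108837257673922
0.63 [-0.139  0.338 -3.849] [ 0.006 -0.178 -0.012] 0.5095576056302896
0.79 [ 0.946 -0.437 -2.076] [ 0.066 -0.025 -0.036] 0.505131795683406
0.94 [-0.725 -0.095 -3.41 ] [0.02  0.068 0.013] 0.5064829243090492
1.1 [-0.29   0.04  -2.968] [-0.058  0.181  0.018] 0.5007329323515939
1.26 [-0.442  0.115 -3.271] [-0.024  0.156 -0.012] 0.501833532828751
1.41 [-0.516 -0.067 -3.086] [0.065 0.057 0.02 ] 0.5085011532169652
1.57 [-0.88   0.597 -1.527] [ 0.164  0.166 -0.043] 0.5057372998494981
7.8583 [0.625 0.175 0.326] [0.625 0.174 0.326]
```

View pics/scene4.png

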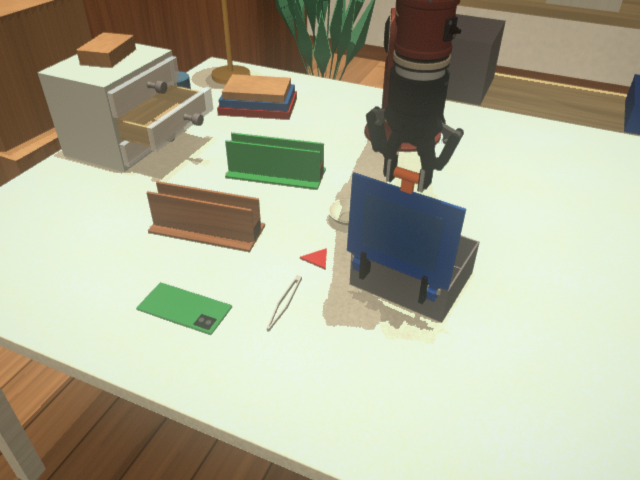

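View pics/wrist4.png

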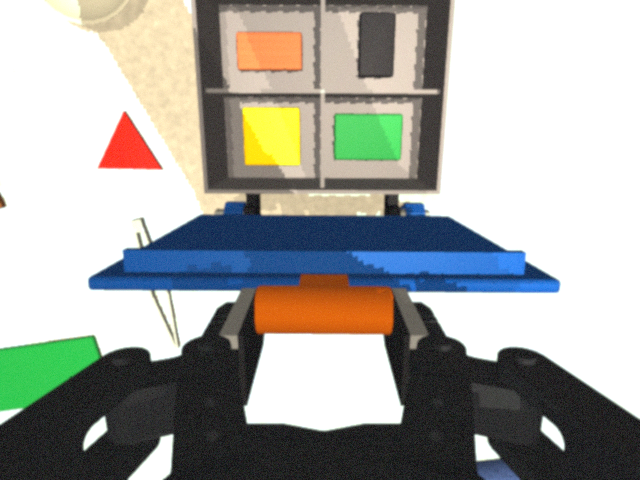

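The lid is upright, the forces are small, and the ears sit at the brackets at about (240,208) and (410,208) in the wrist view. Next I'll lift it straight up.

```bash
python3 - <<'E'
from geo import *
from station import arm,snapshot
import cv2
np.set_printoptions(precision=3,suppress=True)
q=ori(YB);b=tcp(bar(np.pi/2),q)
for dz in(.006,.012,.018,.026,.034,.060,.075):
    arm.line_to(b+[0,0,dz],.08 if dz<.03 else .12,q)
    F=arm.read_ft_force();print(dz,F,arm.read_wrist_torque(),arm.read_opening())
    if np.linalg.norm(F)>20: print("STOP");break
print(arm.read_time(),arm.read_tool_pos())
for n in("scene","wrist"): cv2.imwrite(f"pics/{n}5.png",cv2.convertScaleAbs(snapshot(n),alpha=1.6))
E
```

```text
0.006 [-0.853 -0.532 -2.733] [0.039 0.264 0.089] 0.5086522159751834
0.012 [-0.596 -1.031 -2.741] [0.063 0.308 0.081] 0.5078068840594494
0.018 [-1.42   0.923 -2.687] [0.021 0.35  0.064] 0.5057401299680988
0.026 [-0.704 -1.085 -3.553] [-0.011  0.069  0.009] 0.5070812118691933
0.034 [ 0.959  0.195 -3.925] [ 0.004  0.184 -0.032] 0.5044356248343249
0.06 [-1.138  0.126 -3.463] [0.002 0.008 0.006] 0.5055490470742608
0.075 [-1.076  0.461 -3.588] [0.069 0.17  0.018] 0.5054182975415604
9.85 [0.626 0.174 0.401]
```

View pics/scene5.png

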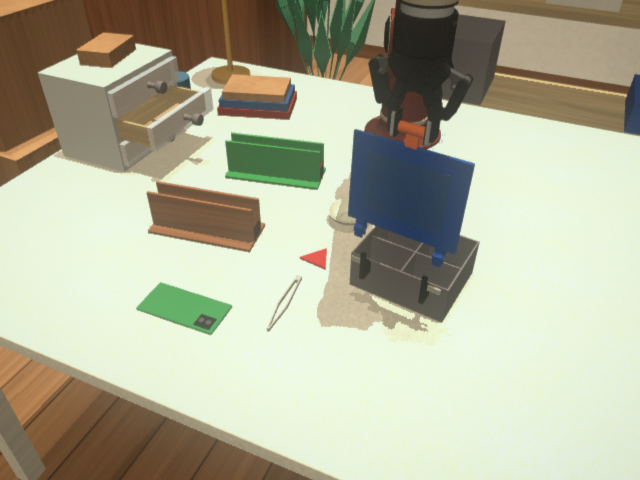

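View pics/wrist5.png

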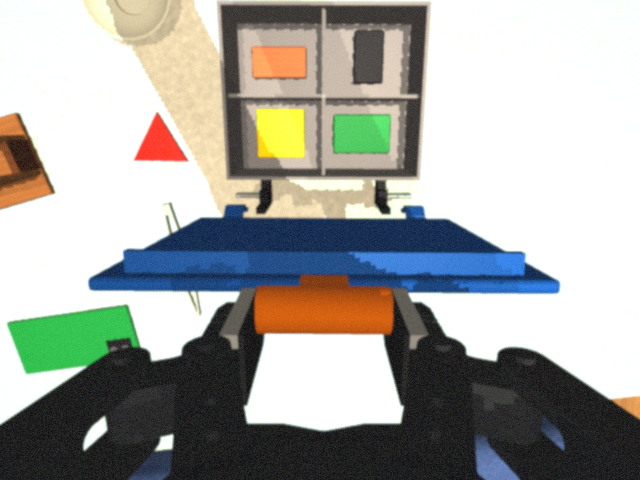

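The lid is off the pins: it hangs upright clear of the brackets, with the ears at wrist (236,210) and (414,210). Now I'll carry it over the rack.

```bash
python3 - <<'E'
from geo import *
from station import arm,snapshot
import cv2
np.set_printoptions(precision=3,suppress=True)
q=ori(YR);g=tcp(RK+[0,0,.343],q)
arm.line_to(g,.14,q);arm.pause(.3)
p=arm.read_tool_pos();Q=arm.read_eef_rot();np.savez("w6.npz",p=p,q=Q)
for n in("wrist","scene","top"): cv2.imwrite(f"pics/{n}6.png",cv2.convertScaleAbs(snapshot(n),alpha=1.6))
print(arm.read_time(),p,g,arm.read_ft_force(),arm.read_wrist_torque(),arm.read_opening(),arm.read_joint_positions())
E
```

```text
13.5417 [ 0.566 -0.24   0.401] [ 0.566 -0.24   0.401] [-0.33   0.677 -3.485] [ 0.027  0.008 -0.014] 0.5067203298021512 [ 0.345  0.488  0.034  1.376 -0.017  1.278  2.096]
```

View pics/scene6.png

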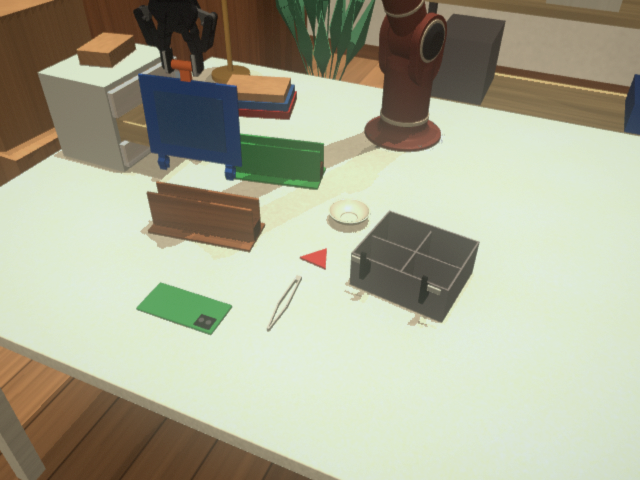

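View pics/wrist6.png

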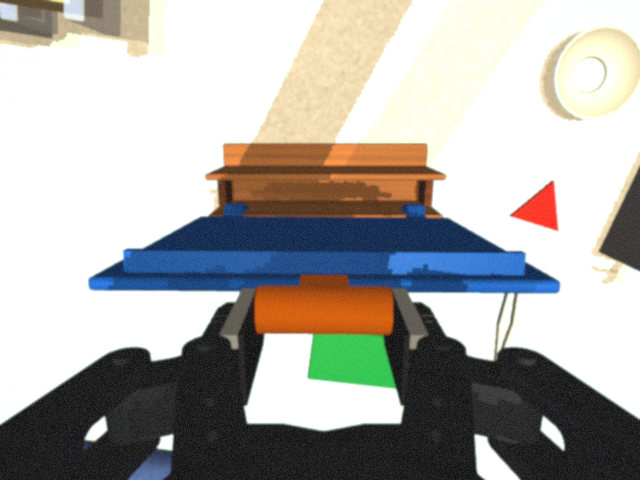

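View pics/top6.png

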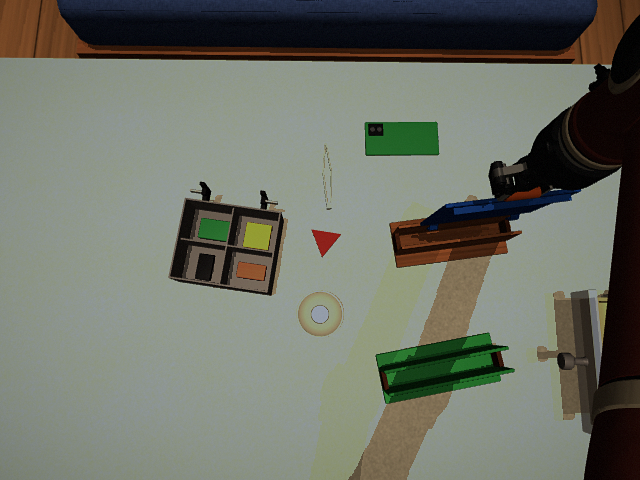

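```bash
python3 - <<'E'
from geo import *
from station import camera_info
import cv2
d=np.load("w6.npz");c=camera_info("wrist");T=np.array(c["T_tool_cam"])
M=np.eye(4);M[:3,:3]=R.from_quat(d["q"]).as_matrix();M[:3,3]=d["p"];W=np.linalg.inv(M@T)
def pr(X):
    x=W@np.r_[X,1];return (round(c["fx"]*x[0]/x[2]+c["cx"],1),round(c["fy"]*x[1]/x[2]+c["cy"],1))
Rz=R.from_euler('z',YR)
rk=lambda x,y,z:RK+Rz.apply([x,y,z])
print("wall -x",[pr(rk(x,y,.085)) for x in(-.022,-.016) for y in(-.11,.11)])
print("wall +x",[pr(rk(x,y,.085)) for x in(.016,.022) for y in(-.11,.11)])
print("base",[pr(rk(-.045,y,.008)) for y in(-.11,.11)])
print("bar",pr(rk(0,-.022,.343)),pr(rk(0,.022,.343)))
O=rk(0,0,.153)
for tilt in(-.1,0,.1):  # +: lower end toward +x? rotate about y through bar
    f=lambda x,y,z:rk(0,0,.343)+Rz.apply(R.from_euler('y',tilt).apply([x,y,z-.343]))
    print(tilt,"ear front bottom/top,back bottom",[pr(f(x,-.068,z)) for x,z in((-.01,.138),(-.01,.16),(.01,.138))],"plate top edge -x +x",pr(f(-.003,-.092,.319)),pr(f(.003,-.092,.319)))
im=cv2.imread("pics/wrist6.png")[135:300,190:460];cv2.imwrite("pics/w6c.png",cv2.resize(im,None,fx=2.9,fy=2.9,interpolation=cv2.INTER_CUBIC))
E
```

```text
wall -x [(np.float64(202.4), np.float64(170.9)), (np.float64(445.3), np.float64(171.2)), (np.float64(202.9), np.float64(177.5)), (np.float64(444.8), np.float64(177.9))]
wall +x [(np.float64(205.4), np.float64(212.0)), (np.float64(442.1), np.float64(212.4)), (np.float64(205.9), np.float64(218.3)), (np.float64(441.6), np.float64(218.7))]
base [(np.float64(220.7), np.float64(141.0)), (np.float64(427.0), np.float64(141.3))]
bar (np.float64(257.5), np.float64(325.8)) (np.float64(389.4), np.float64(326.0))
-0.1 ear front bottom/top,back bottom [(np.float64(239.3), np.float64(219.1)), (np.float64(233.6), np.float64(222.7)), (np.float64(240.1), np.float64(243.5))] plate top edge -x +x (np.float64(86.6), np.float64(295.1)) (np.float64(88.0), np.float64(309.9))
0 ear front bottom/top,back bottom [(np.float64(238.0), np.float64(193.8)), (np.float64(232.2), np.float64(198.7)), (np.float64(239.3), np.float64(218.4))] plate top edge -x +x (np.float64(85.4), np.float64(289.5)) (np.float64(87.6), np.float64(303.8))
0.1 ear front bottom/top,back bottom [(np.float64(236.1), np.float64(168.2)), (np.float64(230.3), np.float64(174.5)), (np.float64(238.0), np.float64(193.2))] plate top edge -x +x (np.float64(83.9), np.float64(284.1)) (np.float64(87.0), np.float64(297.9))
```

View pics/w6c.png

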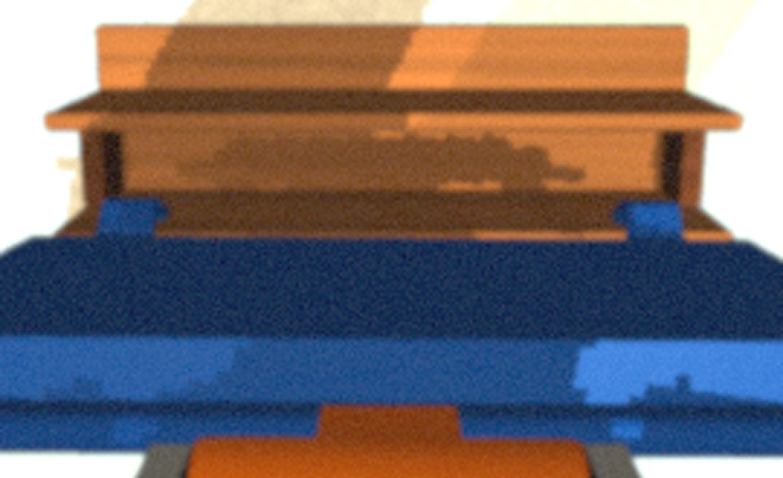

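In the wrist crop the ear fronts are at about row 204 against 194 predicted, and the wall edge is +2.5 rows off. So the lid tilts about 0.03 rad, with its lower edge toward +x. I'll correct that with tool pitch, come down to just above the walls, and look again.

```bash
python3 - <<'E'
from geo import *
from station import arm,snapshot,camera_info
import cv2
from vis import proj
q=ori(YR,1,.031);b=RK+[0,0,.190+.110];g=tcp(b,q)
arm.line_to(g,.1,q);arm.pause(.2)
p=arm.read_tool_pos();Q=arm.read_eef_rot();np.savez("w7.npz",p=p,q=Q)
W_=snapshot("wrist");S_=snapshot("scene")
cv2.imwrite("pics/w7c.png",cv2.resize(cv2.convertScaleAbs(W_[135:300,190:460],alpha=1.6),None,fx=2.9,fy=2.9,interpolation=cv2.INTER_CUBIC))
cv2.imwrite("pics/s7c.png",cv2.resize(cv2.convertScaleAbs(S_[60:250,130:280],alpha=1.6),None,fx=3.1,fy=3.1,interpolation=cv2.INTER_CUBIC))
print(p,g,arm.read_ft_force(),arm.read_time())
c=camera_info("wrist");T=np.array(c["T_tool_cam"])
M=np.eye(4);M[:3,:3]=R.from_quat(Q).as_matrix();M[:3,3]=p;W=np.linalg.inv(M@T)
def pr(X):
    x=W@np.r_[X,1];return ((c["fx"]*x[0]/x[2]+c["cx"]-190)*2.9,(c["fy"]*x[1]/x[2]+c["cy"]-135)*2.9)
Rz=R.from_euler('z',YR);rk=lambda x,y,z:RK+Rz.apply([x,y,z])
ps=lambda X:(proj("scene",X)[0]-[130,60])*3.1
np.set_printoptions(precision=0,suppress=True)
for n,f in(("wrist",pr),("scene",ps)):
    print(n,"walls",np.array([f(rk(x,-.11,.085)) for x in(-.022,-.016,.016,.022)]),"ear front/back bottom",np.array([f(rk(x,y,.095)) for x in(-.01,.01) for y in(-.075,-.061,.061,.075)]),"bar",np.array(f(b)))
E
```

```text
[ 0.56801529 -0.23994103  0.35883116] [ 0.56777885 -0.23974024  0.35797213] [-0.18248158 -0.43103502 -3.16133262] 14.425
wrist walls [[ -1. 143.]
 [  0. 164.]
 [  8. 275.]
 [ 10. 295.]] ear front/back bottom [[118. 191.]
 [169. 191.]
 [611. 192.]
 [662. 192.]
 [121. 262.]
 [171. 262.]
 [608. 263.]
 [658. 263.]] bar [390. 548.]
scene walls [[ 83. 372.]
 [ 78. 377.]
 [ 54. 403.]
 [ 49. 408.]] ear front/back bottom [[120. 377.]
 [140. 380.]
 [318. 410.]
 [339. 413.]
 [105. 393.]
 [126. 397.]
 [306. 427.]
 [327. 431.]] bar [176.  94.]
```

View pics/w7c.png

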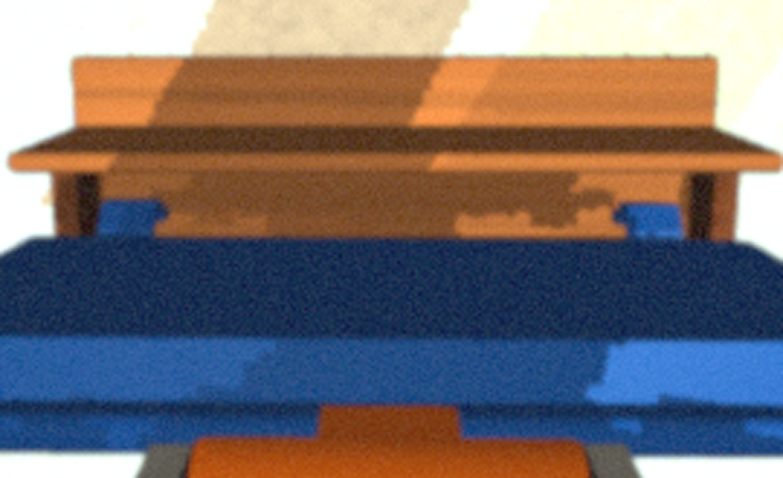

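View pics/s7c.png

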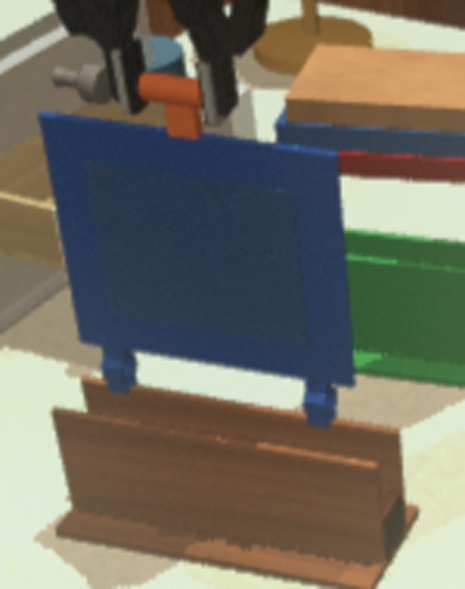

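Prediction and image now agree: the ears and wall share the same +3 row bias, so the lid is vertical and centred between the walls. Now I'll lower it with force checks.

```bash
python3 - <<'E'
from geo import *
from station import arm,snapshot
import cv2
np.set_printoptions(precision=2,suppress=True)
q=ori(YR,1,.031)
for i,h in enumerate([.095,.08,.06,.045,.034,.030,.027,.025,.023,.021,.019]):
    arm.line_to(tcp(RK+[0,0,.19+h],q),.07 if h>.034 else .03,q)
    F=np.mean([arm.read_ft_force() for _ in range(3)],axis=0);print(h,F,arm.read_wrist_torque(),arm.read_tool_pos()[2])
    if F[2]>1.5 or np.linalg.norm(F)>12: print("contact");break
print(arm.read_time())
cv2.imwrite("pics/w8.png",cv2.convertScaleAbs(snapshot("wrist"),alpha=1.6))
cv2.imwrite("pics/s8c.png",cv2.resize(cv2.convertScaleAbs(snapshot("scene")[60:250,130:280],alpha=1.6),None,fx=3.1,fy=3.1,interpolation=cv2.INTER_CUBIC))
E
```

```text
0.095 [-0.77  0.34 -4.03] [ 0.06 -0.1  -0.03] 0.34212418169378733
0.08 [-0.42 -0.09 -3.04] [ 0.02 -0.09 -0.04] 0.3272007582496206
0.06 [ 0.34 -1.27 -3.02] [-0.01 -0.07  0.04] 0.3073874392383152
0.045 [ 0.59  0.55 -2.8 ] [-0.05 -0.1  -0.01] 0.2922184238604147
0.034 [-0.72 -0.56 -2.43] [ 0.01 -0.12  0.03] 0.28180464939405914
0.03 [ 1.05  0.02 -2.49] [-0.03 -0.1  -0.03] 0.2777069232740771
0.027 [-0.39 -0.65 -4.35] [-0.03 -0.12 -0.01] 0.27469769251352777
0.025 [ 0.19 -0.29 -3.6 ] [ 0.04 -0.11 -0.06] 0.2728097820331897
0.023 [-0.8   1.26  2.18] [ 0.17  0.11 -0.06] 0.2720167622600327
contact
17.5083
```

View pics/s8c.png

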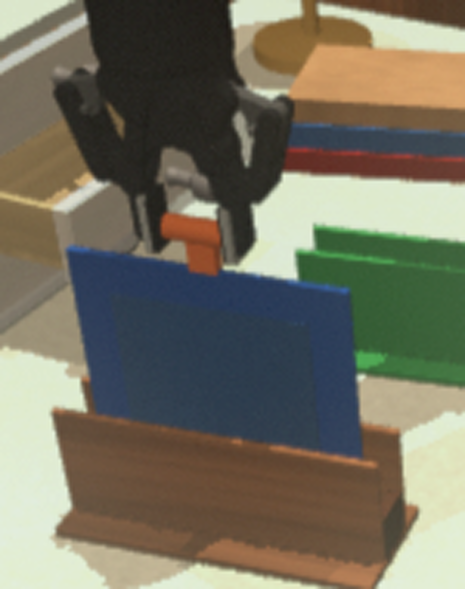

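View pics/w8.png

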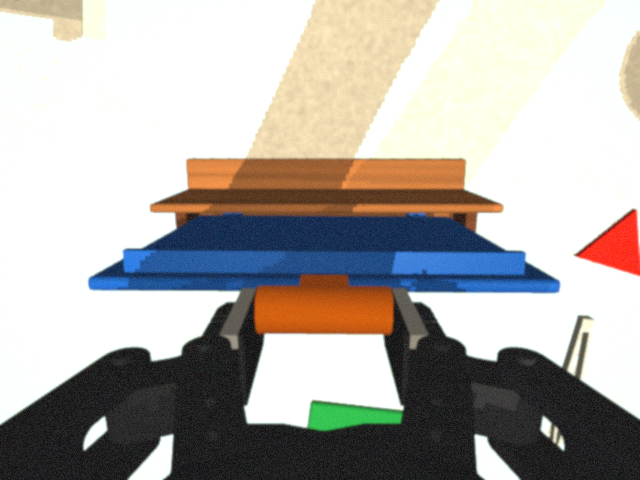

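Contact came at an origin height of 23 mm, as expected, with the lid inside the slot. I'll lean it gently onto the wall before letting go.

```bash
python3 - <<'E'
from geo import *
from station import arm,snapshot
import cv2
np.set_printoptions(precision=2,suppress=True)
q=ori(YR,1,.031);ex=np.array([np.cos(YR),np.sin(YR),0])
for a in np.arange(.03,.28,.03):
    arm.line_to(tcp(RK+[0,0,.0235]+.19*(np.sin(a)*ex+[0,0,np.cos(a)]),q),.05,q)
    F=np.mean([arm.read_ft_force() for _ in range(3)],axis=0);print(round(a,2),F,F@ex,arm.read_wrist_torque())
    if abs(F@ex)>4 or F[2]>12: print("contact");break
print(arm.read_time())
cv2.imwrite("pics/w9.png",cv2.convertScaleAbs(snapshot("wrist"),alpha=1.6))
cv2.imwrite("pics/s9c.png",cv2.resize(cv2.convertScaleAbs(snapshot("scene")[60:250,130:280],alpha=1.6),None,fx=3.1,fy=3.1,interpolation=cv2.INTER_CUBIC))
E
```

```text
0.03 [-1.07  1.75  5.68] -0.8074962219816227 [ 0.21  0.47 -0.05]
0.06 [-0.96  1.34  5.67] -0.7573554901347673 [ 0.23  0.46 -0.03]
0.09 [-0.51  1.86  5.84] -0.2359891534732978 [ 0.29  0.36 -0.07]
0.12 [-0.22  0.18  6.64] -0.1888847750797433 [ 0.39  0.39 -0.09]
0.15 [-2.17  1.29  5.65] -1.9655160370131193 [ 0.29  0.29 -0.14]
0.18 [-1.26  1.67  6.24] -1.0081459683358092 [ 0.26  0.23 -0.07]
0.21 [0.5  0.86 7.47] 0.6155262348304386 [ 0.29  0.24 -0.  ]
0.24 [0.31 0.95 6.46] 0.4413233553706304 [0.25 0.29 0.03]
0.27 [0.33 0.06 6.91] 0.3300332358326335 [ 0.11  0.25 -0.02]
20.0083
```

View pics/s9c.png

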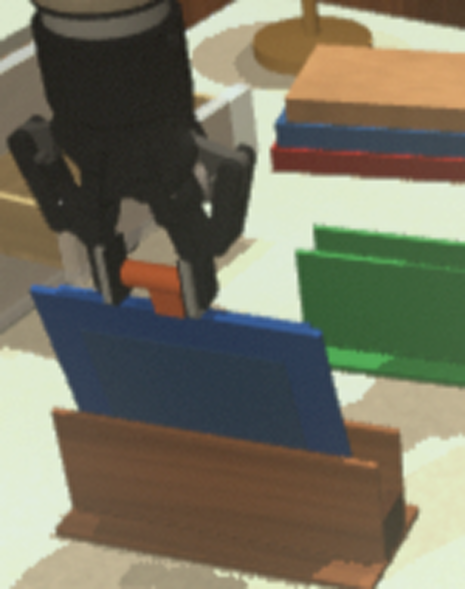

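View pics/w9.png

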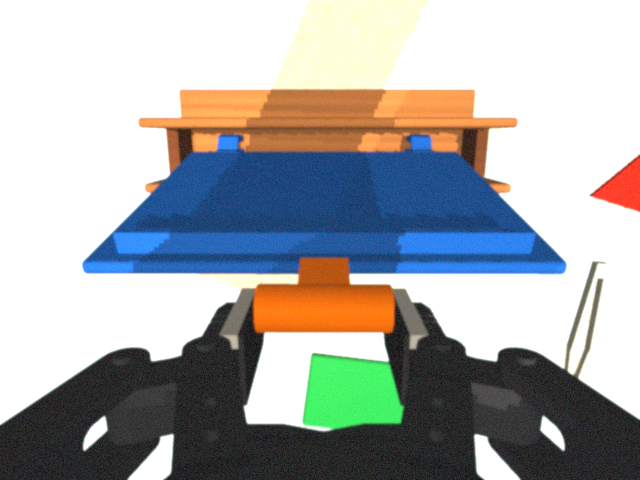

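```bash
python3 - <<'E'
from geo import *
from station import arm,snapshot
import cv2
np.set_printoptions(precision=3,suppress=True)
q=ori(YR,1,.031)
arm.move_gripper(.7);arm.pause(.3);print(arm.read_ft_force(),arm.read_opening(),arm.read_time())
cv2.imwrite("pics/w10.png",cv2.convertScaleAbs(snapshot("wrist"),alpha=1.6))
cv2.imwrite("pics/s10c.png",cv2.resize(cv2.convertScaleAbs(snapshot("scene")[60:250,130:280],alpha=1.6),None,fx=3.1,fy=3.1,interpolation=cv2.INTER_CUBIC))
E
```

```text
[0.438 0.709 0.761] 0.7022684795425381 20.7167
```

View pics/s10c.png

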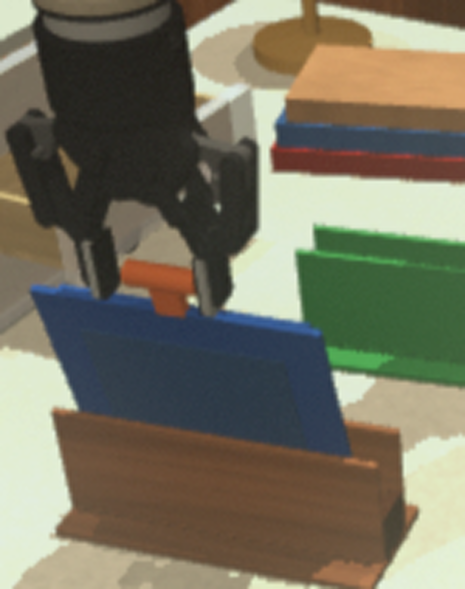

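View pics/w10.png

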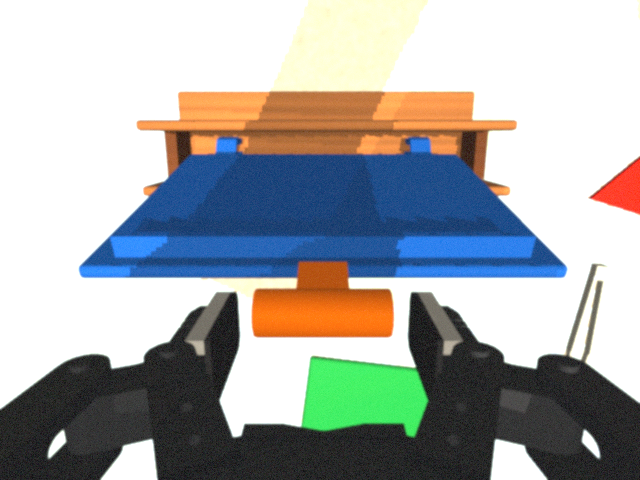

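After release the lid barely moved: the bar is still at wrist (322,312) and the fingers are clear on both sides. I'll retreat upward.

```bash
python3 - <<'E'
from geo import *
from station import arm,snapshot
import cv2
np.set_printoptions(precision=3,suppress=True)
p=arm.read_tool_pos()
arm.line_to(p+[0,0,.05],.08);arm.line_to(p+[-.10,0,.13],.2);arm.pause(.5)
print(arm.read_ft_force(),arm.read_time())
s=snapshot("scene");t=snapshot("top");arm.pause(.5);s2=snapshot("scene")
cv2.imwrite("pics/s11.png",cv2.convertScaleAbs(s2,alpha=1.6));cv2.imwrite("pics/t11.png",cv2.convertScaleAbs(t,alpha=1.6))
print("scene change",(cv2.absdiff(cv2.GaussianBlur(s,(5,5),0),cv2.GaussianBlur(s2,(5,5),0)).max(2)>20).sum())
cv2.imwrite("pics/s11c.png",cv2.resize(cv2.convertScaleAbs(s2[110:260,130:280],alpha=1.6),None,fx=4,fy=4,interpolation=cv2.INTER_CUBIC))
cv2.imwrite("pics/t11c.png",cv2.resize(cv2.convertScaleAbs(t[160:290,370:540],alpha=1.8),None,fx=4,fy=4,interpolation=cv2.INTER_CUBIC))
# neighbours unchanged vs first pictures
t0=cv2.imread("pics/top0.png");d=cv2.GaussianBlur(cv2.absdiff(t,t0),(5,5),0).max(2)
for n,(x,y,w,h) in dict(phone=(358,115,90,48),tweezer=(315,138,22,80),tri=(305,222,42,40),dish=(293,285,56,56)).items(): print(n,(d[y:y+h,x:x+w]>15).sum())
E
```

```text
[ 0.369 -0.074  0.065] 22.8833
scene change 0
phone 0
tweezer 0
tri 0
dish 0
```

View pics/s11.png

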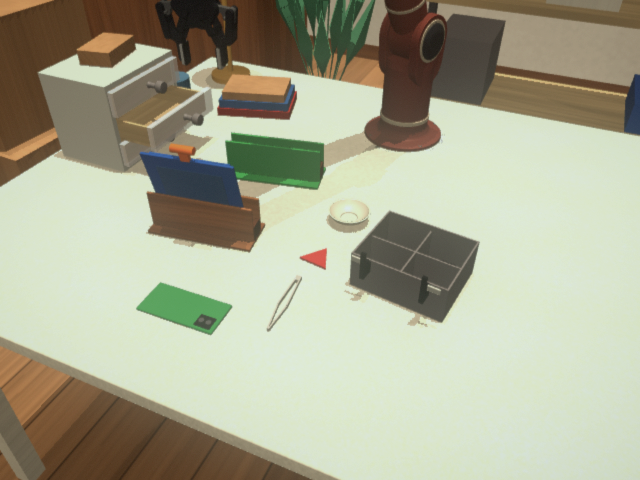

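View pics/s11c.png

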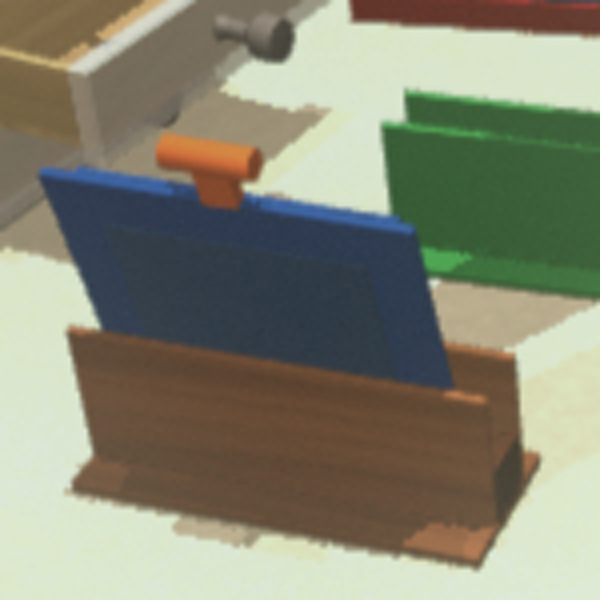

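View pics/t11c.png

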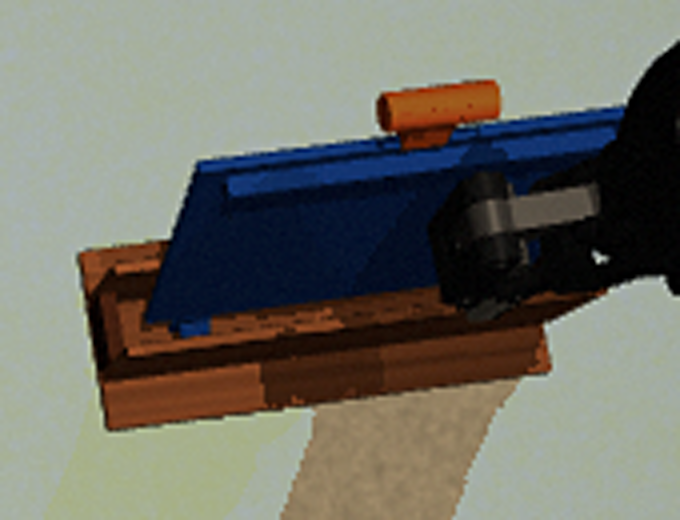

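```bash
python3 - <<'E'
from vis import *
from geo import RK,YR
X,e=tri(np.array([479.6,186.1]),np.array([182.1,148.9]));d=(X-RK)[:2]
print(X,e,"along x",d@[np.cos(YR),np.sin(YR)],"along y",d@[-np.sin(YR),np.cos(YR)],"lean from z",np.arccos(min(1,(X[2]-.023)/.19)))
E
```

```text
[ 0.60898966 -0.23573887  0.209058  ] 0.129998257673833 along x 0.043154225954191695 along y -0.0019952687676084513 lean from z 0.20405649242495597
```

```bash
python3 - <<'E'
from station import arm,ticket
print(arm.read_time(),ticket.finish_job())
E
```

```text
the job is handed in; nothing more can be done
23.5333 None
```

The lid is standing on its hinge edge in the brown wooden rack, and the job was handed in at 23.5 s; the hand-in reported no verdict.

**What I did:** I gripped the orange bar by its ends at 25 N and swung the lid to vertical. I then lifted it straight up 75 mm, off the pins and clear of the stops, with about 4 N at the wrist. At the rack I corrected a 0.03 rad tilt and lowered the lid until it touched the floor, with its origin at about 23 mm. Then I leaned it gently onto the +x wall, let go and backed away.

**Last checks:**
- **Lid position:** it leans about 0.20–0.23 rad, within the 0.3 rad limit. The bar is 43 mm off the slot's centre line and within 2 mm of centre along it.
- **Stability:** two scene pictures 0.5 s apart showed no movement, and the wrist force was near zero.
- **Other objects:** the phone cover, tweezer, triangle and dish show no change from the first top picture.

**Disagreements:**
- **Camera offset:** the wrist camera read about 2–3 pixels (2 mm) off the fixed cameras. I allowed for this.
- **Leaning:** no clear sideways force showed when the lid met the wall, so I stopped leaning at 0.27 rad commanded. It barely moved on release.

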